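# Pack the screwdrivers away in their case after a PC upgrade

## Robot

A 6-joint arm with a two-finger parallel gripper is mounted at the origin on the work surface. World frame = base frame: x ahead of the robot, y to its left, z up, the work surface at z = 0. Lengths are in m, angles in rad, forces in N, time in s.
With the tool pointing down it reaches from about 0.35 to 0.925 m from the base axis. Payload 6.4 kg.
Tool frame: the origin (TCP) lies at the very end of the fingers, on their centre line; the grasp point (between the pads) lies 19 mm behind it; z points along the fingers, y is the line along which they close (so a half turn about z gives the same grasp; the last joint's range is limited). The gripper opens to 94 mm and grips with 3 to 60 N. Pads are 16 mm wide; open, the fingers measure 119 mm over their backs; the gripper's body (75 mm by 177 mm) begins 78 mm behind the grasp point.
Start: joints at [0.945, 0.245, 1.558, -0, 1.339, -0.174], TCP at [0.284, 0.585, 0.205] pointing down, gripper open.
Joint ranges: [-3.13, 3.13], [-1.02, 2.26], [0.13, 2.54], [-0.95, 4.09], [0.21, 2.88], [-2.74, 2.74]. Speed limits (rad/s): [2.57, 2.57, 3.14, 3.14, 3.14, 3.14].

## Interface

Orientations are given as a unit quaternion [x, y, z, w].
In Python, from cell import goto, move_straight, move_joints, gripper_to, dwell, ik, get_obs, read_camera, camera_params, Unreachable, finish_job, recognise gives the robot as it stands. The module is installed in compiled form; this text tells all that it offers. Calls block until the motion is done:
- goto(position, orientation): joint-space move of the TCP to a pose.
- move_straight(position, rotation=None, velocity=0.15, contact_N=None): straight line of the TCP; rotation=None keeps the orientation; velocity is the mean speed in m/s. With contact_N (N) it stops when the force on the tool has changed by that much, and returns True; else False.
- move_joints(angles): joint-space move.
- gripper_to(opening, effort=None): finger opening in m; effort is the grip in N (None keeps the last); returns when the fingers have stopped.
- dwell(seconds).
- ik(position, orientation): joint angles nearest the present ones, or None.
- get_obs(): the state.
- read_camera(name): name is "scene" or "top" or "wrist"; returns the picture (420x560x3 uint8, red, green, blue); there is no depth.
- camera_params(name): a dict with "vfov" (degrees; the focal length in pixels is half the picture's height over the tangent of half this angle, whatever the lens; pixels are square), "cx", "cy" (the principal point, pixels), "rvec" (rotation vector, rad) and "tvec" (3), from world to camera coordinates, as OpenCV has them; the wrist camera has in their place "tool_from_camera" (4x4, takes a point from camera to tool coordinates, whose origin is the TCP and whose axes are the flange's). Camera axes: x right, y down, z forward; pixel columns grow to the right and rows downward; lengths in m; the calibration is good to about 2 mm. A picture is of the moment at which its call begins: read the wrist's pose just before it. camera_params takes no time and is no camera call.
A pose or a line that the arm cannot do raises Unreachable and nothing moves.
- finish_job(): hands the job in; it is judged then, once.
Trained networks look in the newest picture that a camera, given by its name, has taken for a name from the list of things; names that differ only in an ending like _2 or _b are one class to them, and where a whole thing is asked for, a point or a joint stands for the part that bears it (a point fixed in the world has none). Each returns a list of dicts, best first, with "score" (0 to 1); they miss things now and then, are a little off and sometimes report something else, mostly with a low value. They report only what shows in the picture. A call takes as long as a camera call. They do not tell look-alikes from the thing itself.
- recognise(name, camera): "position" ([x, y, z] in m, in the coordinates of the camera as it stood for that picture, good to about 4 mm: the middle of the surface that is visible of it).
The state is a dict: "t": time; "joint_pos": joint angles; "qd": joint speeds; "tau": joint torques, N m; "eef_pos": TCP position; "eef_rot": TCP orientation; "contact_force": force on the tool from outside, world axes, zero at the start; "moment": the same for the moment, N m; "width": finger opening in m; "grip_force": force on a finger pad.
Only numpy, scipy, OpenCV 4.12 (cv2) and the standard library are available. Lean on these libraries where they do the work, as an engineer would, in place of code of your own. Each camera call takes 0.05 s, during which the arm holds its last target. There are 200 camera calls.

## Task

The PC upgrade is finished: swing the tool case's lid wide open, then take every screwdriver out of the upright holder and lay them flat and straight, side by side in the case, one to a compartment, shafts down in the slots between the ribs and handles towards the latch side. When all of them are in, swing the lid back over and press it fully shut so that its catch snaps home. Leave the mouse, the drink can and the headset where they are.

Things in the scene. Friction and masses are not known exactly. Their poses are not given: they have to be found in the camera images.
- driver1: screwdriver 165 mm long, 110 g: origin at the tip, z along the tool: steel shaft 8 mm thick (z 0 to 70 mm), square black handle 24 x 24 mm (z 70 to 165), x and y square to its flat sides; balance point z = 94 mm. Starts upright, tip down, in a tube of the holder, the handle's shoulder on the rim. May be absent (None). All are alike for this job.
- driver2: screwdriver 165 mm long, 110 g: origin at the tip, z along the tool: steel shaft 8 mm thick (z 0 to 70 mm), square black handle 24 x 24 mm (z 70 to 165), x and y square to its flat sides; balance point z = 94 mm. Starts upright, tip down, in a tube of the holder, the handle's shoulder on the rim. May be absent (None). All are alike for this job.
- driver3: screwdriver 165 mm long, 110 g: origin at the tip, z along the tool: steel shaft 8 mm thick (z 0 to 70 mm), square black handle 24 x 24 mm (z 70 to 165), x and y square to its flat sides; balance point z = 94 mm. Starts upright, tip down, in a tube of the holder, the handle's shoulder on the rim. May be absent (None). All are alike for this job.
- driver4: screwdriver 165 mm long, 110 g: origin at the tip, z along the tool: steel shaft 8 mm thick (z 0 to 70 mm), square black handle 24 x 24 mm (z 70 to 165), x and y square to its flat sides; balance point z = 94 mm. Starts upright, tip down, in a tube of the holder, the handle's shoulder on the rim. May be absent (None). All are alike for this job.
- holder: upright tool holder, fixed: a plate 230 x 70 x 8 mm carrying four square aluminium tubes in a row along its x axis at x = -90, -30, 30 and 90 mm (y = 0); tubes 28 x 28 mm outside, 16 x 16 mm bore, rims 78 mm up, bore floor 8 mm up. Origin at the centre of the underside.
- case: shallow black tool case, pale inside, fixed to the desk: 200 (its x) x 250 (its y) x 32 mm high, walls and floor 5 mm. Origin at the centre of the underside, z up. Hinge along the top of the +x wall, latch at the middle of the -x wall.
- case_in (a point): centre of the case's inner floor, 5 mm above the case's origin, same axes. Grey ribs 14 mm high run along x from x = 30 to 95 mm in the hinge half and leave four slots for the shafts, each 28 mm wide, centred at y = -78, -26, 26, 78 mm; the latch half is plain floor, for the handles. A packed tool lies along x, shaft in a slot, tip at about x = 82 mm (70 to 95), handle to -x
- lid (a joint): hinged lid's angle, rad: 0 shut, grows as it opens, at most 1.85; starts ajar at 0.3 to 0.65; past 1.6 it is clear of the case. Panel 200 mm hinge to free edge, 250 wide, 8 thick. Stiff: stays where left, moves with up to 4 N at the edge. Below about 0.07 rad it meets a sprung catch; about 6 to 10 N down at the edge snaps it past (at 0.03) to 0, where it is held
- lid_hinge (a point): middle of the hinge line (case x = 100 mm, 32 mm up). Turns with the lid: its x points from the free edge to the hinge along the panel, z is the panel's outward normal (up when shut)
- lid_edge (a point): middle of the lid's free edge, 200 mm from the hinge line where the tab begins, on the outer face (8 mm along the outward normal from the hinge line's plane)
- lid_tab (a point): grip point of the lid's tab, which juts out 38 mm from the middle of the free edge in line with the panel, 40 mm wide, 8 thick: 226 mm from the hinge line, 26 mm out from the free edge, mid-width, mid-thickness. A 28 mm wide tongue hangs 22 mm below the tab. Same axes as lid_hinge. The tab can be pinched by its two sides, along the case's y
- mouse: bystander: a computer mouse, 110 x 62 mm, 34 mm high; origin under its centre
- drink: bystander: a slim metal drink can, 54 mm across, 145 mm high, standing; origin under its centre
- headset: bystander: a black headset lying on the desk, about 200 x 130 mm, 80 mm high; origin at desk level between the ear cups
Mind the look-alikes: they are no part of the job. What is shaped like the driver1 but brown or green is not meant. Leave any blue look-alike of the driver2 alone.

How it is judged:
By the outcome, as a careful person would: the job done as asked, in the order asked, and still so for the second after the job is handed in, with the robot touching nothing.
Of driver1, driver2, driver3, driver4 only 3 to 4 are there at a start; the rules pass over those that are not, and their reading is None.
At some moment in a run one of driver1, driver2, driver3, driver4 may be knocked a few centimetres aside while the robot is not near it.
Once in a run the grip may slacken for a moment while it holds something.
It also fails if it takes over 210 s, if anything falls off the work surface, if the arm or the gripper's body presses on something with over 40 N, if the wrist force passes 120 N, or if a joint passes its speed limit or range.

## Working session

There is one attempt and no reset: what is moved stays moved. The work goes in short steps, each a Python script; the robot and the scene stay as the last script left them, time stands still between calls to the robot, and variables do not carry over. Pictures are saved under pics/ and viewed, at most 14 in all, crops included, and the job is handed in when it is done.

```bash
mkdir -p pics; ls; cat > h.py <<'E'
import numpy as np, cv2
from cell import *
from scipy.spatial.transform import Rotation as R
def cam(name):
    p=camera_params(name)
    f=210/np.tan(np.radians(p["vfov"])/2)
    K=np.array([[f,0,p["cx"]],[0,f,p["cy"]],[0,0,1]])
    if "rvec" in p:
        Rm=cv2.Rodrigues(np.array(p["rvec"],float))[0]; t=np.array(p["tvec"],float).ravel()
        T=np.eye(4); T[:3,:3]=Rm.T; T[:3,3]=-Rm.T@t
    else:
        o=get_obs(); W=np.eye(4); W[:3,:3]=R.from_quat(o["eef_rot"]).as_matrix(); W[:3,3]=o["eef_pos"]
        T=W@np.array(p["tool_from_camera"])
    return K,T,p   # T: world from camera
def px2w(K,T,u,v,z):
    d=T[:3,:3]@np.linalg.solve(K,[u,v,1]); return T[:3,3]+d*(z-T[2,3])/d[2]
def w2px(K,T,P):
    c=T[:3,:3].T@(np.asarray(P)-T[:3,3]); q=K@c; return q[:2]/q[2]
def snap(name,fn):
    K,T,p=cam(name); im=read_camera(name); cv2.imwrite(fn,im[:,:,::-1]); return K,T,im
def rec(name,c,T,K):
    for d in recognise(name,c):
        P=(T@np.r_[d["position"],1])[:3]; print(name,c,round(d["score"],2),P.round(3),w2px(K,T,P).round(0))
E
python3 - <<'E'
from h import *
for c in("scene","top"):
    K,T,im=snap(c,f"pics/{c}1.png"); print(c,T.round(3).tolist(),camera_params(c).keys())
    for n in("driver1","holder","case","lid_tab","mouse","drink","headset"): rec(n,c,T,K)
print(get_obs()["t"],camera_params("wrist"))
E
```

```text
pics
scene [[-0.775, 0.517, -0.363, 0.984], [0.632, 0.647, -0.427, 0.411], [0.014, -0.56, -0.828, 1.053], [0.0, 0.0, 0.0, 1.0]] dict_keys(['vfov', 'cx', 'cy', 'rvec', 'tvec'])
driver1 scene 0.76 [0.733 0.273 0.151] [320. 331.]
driver1 scene 0.74 [0.689 0.344 0.145] [355. 343.]
driver1 scene 0.68 [0.568 0.369 0.137] [397. 320.]
driver1 scene 0.66 [0.65  0.261 0.145] [342. 306.]
driver1 scene 0.62 [0.533 0.261 0.151] [375. 277.]
driver1 scene 0.55 [0.59  0.261 0.153] [359. 290.]
holder scene 0.72 [0.57  0.274 0.012] [358. 309.]
case scene 0.63 [ 0.56  -0.153  0.055] [267. 200.]
lid_tab scene 0.7 [ 0.554 -0.182  0.073] [262. 190.]
mouse scene 0.69 [0.317 0.379 0.03 ] [447. 280.]
mouse scene 0.4 [ 0.416 -0.53   0.045] [235. 118.]
drink scene 0.63 [0.774 0.036 0.122] [246. 273.]
headset scene 0.94 [ 0.413 -0.528  0.044] [236. 119.]
headset scene 0.6 [0.571 0.274 0.012] [358. 309.]
top [[-0.007, -0.996, 0.092, 0.361], [-1.0, 0.007, -0.002, -0.104], [0.002, -0.092, -0.996, 1.737], [0.0, 0.0, 0.0, 1.0]] dict_keys(['vfov', 'cx', 'cy', 'rvec', 'tvec'])
driver1 top 0.7 [0.631 0.255 0.163] [161.
[... 436 characters left out ...]
5] [312. 201.]
mouse top 0.56 [0.312 0.376 0.037] [130. 276.]
drink top 0.78 [0.756 0.022 0.145] [241. 126.]
drink top 0.26 [0.539 0.246 0.009] [174. 204.]
headset top 0.79 [ 0.393 -0.538  0.075] [427. 248.]
headset top 0.39 [0.542 0.247 0.01 ] [174. 203.]
0.8 {'vfov': 63.74503077470995, 'cx': 279.0981412539778, 'cy': 207.1543105634206, 'tool_from_camera': array([[ 8.57475916e-04, -9.71455961e-01, -2.37218423e-01,
         6.72631618e-02],
       [ 9.99999531e-01,  9.39874436e-04, -2.34261358e-04,
         1.70060964e-04],
       [ 4.50530124e-04, -2.37218111e-01,  9.71456311e-01,
        -1.80027400e-01],
       [ 0.00000000e+00,  0.00000000e+00,  0.00000000e+00,
         1.00000000e+00]])}
```

View pics/scene1.png

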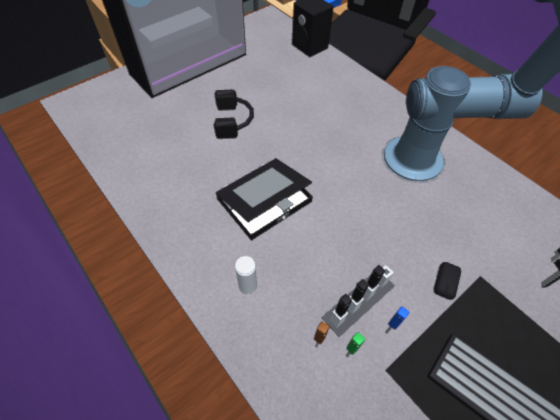

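View pics/top1.png

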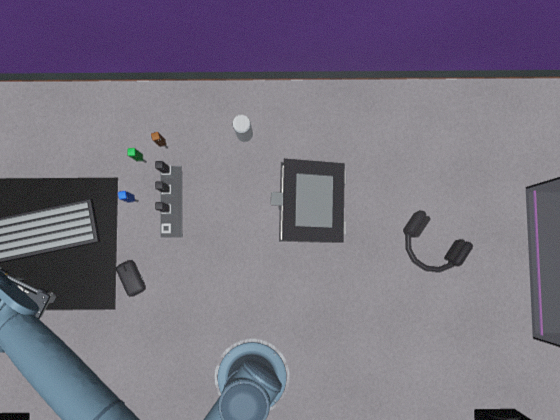

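The scene picture shows three black drivers in the holder, at (343,304), (360,290) and (376,275), with one tube empty. The brown, green and blue look-alikes stand beside it. The case lid is ajar, with its tab towards world +y. Next are wrist close-ups of the case and holder, plus IK checks.

```bash
cat >> h.py <<'E'
def rot(psi,tilt=0,base=0):
    """tool x along heading psi (world), z down; tilt>0 swings tool z from down towards heading psi (x up at 90deg)"""
    c,s=np.cos(psi),np.sin(psi)
    h=np.array([c,s,0]); up=np.array([0,0,1.])
    z=-up*np.cos(tilt)+h*np.sin(tilt); x=h*np.cos(tilt)+up*np.sin(tilt); y=np.cross(z,x)
    return R.from_matrix(np.c_[x,y,z]).as_quat()
E
python3 - <<'E'
from h import *
p=np.pi/2
print("start x axis",R.from_quat(get_obs()["eef_rot"]).as_matrix()[:,0].round(2))
for P,t in [([.57,.19,.33],0),([.54,-.28,.35],0),([.51,.26,.12],p),([.63,.26,.12],p),([.72,.26,.12],p),([.63,.26,.25],p),([.45,.26,.12],p),([.54,-.2,.02],0),([.62,-.2,.15],0),([.62,-.2,.15],1.0),([.54,-.3,.25],0)]:
  for ps in(p,-p):
    q=ik(P,rot(ps,t)); print(P,t,round(ps,1),None if q is None else np.round(q,2))
for P,n in [([.53,-.22,.40],'case'),([.57,.17,.36],'hold')]:
    goto(P,rot(p)); dwell(.3)
    K,T,im=snap("wrist",f"pics/w_{n}.png"); print(n,T.round(4).tolist())
    for m in (["case","lid_tab"] if n=='case' else ["driver1","holder"]): rec(m,"wrist",T,K)
print(get_obs()["t"])
E
```

```text
start x axis [-0.9   0.44 -0.  ]
[0.57, 0.19, 0.33] 0 1.6 [ 0.13  0.06  1.54 -0.    1.54  0.13]
[0.57, 0.19, 0.33] 0 -1.6 None
[0.54, -0.28, 0.35] 0 1.6 [-0.66  0.07  1.5  -0.    1.58 -0.66]
[0.54, -0.28, 0.35] 0 -1.6 [-0.66  0.07  1.5  -0.    1.58  2.48]
[0.51, 0.26, 0.12] 1.5707963267948966 1.6 [-0.26  0.58  1.96  1.35  1.72 -0.98]
[0.51, 0.26, 0.12] 1.5707963267948966 -1.6 None
[0.63, 0.26, 0.12] 1.5707963267948966 1.6 [-0.21  0.74  1.66  1.41  1.71 -0.84]
[0.63, 0.26, 0.12] 1.5707963267948966 -1.6 None
[0.72, 0.26, 0.12] 1.5707963267948966 1.6 [-0.18  0.88  1.4   1.45  1.71 -0.72]
[0.72, 0.26, 0.12] 1.5707963267948966 -1.6 None
[0.63, 0.26, 0.25] 1.5707963267948966 1.6 [-0.21  0.5   1.7   1.44  1.74 -0.65]
[0.63, 0.26, 0.25] 1.5707963267948966 -1.6 None
[0.45, 0.26, 0.12] 1.5707963267948966 1.6 [-0.3   0.5   2.1   1.31  1.72 -1.05]
[0.45, 0.26, 0.12] 1.5707963267948966 -1.6 None
[0.54, -0.2, 0.02] 0 1.6 [-0.55  0.31  1.85 -0.    0.98 -0.55]
[0.54, -0.2, 0.02] 0 -1.6 [-0.55  0.31  1.85 -0.    0.98  2.59]
[0.62, -0.2, 0.15] 0 1.6 [-0.49  0.3   1.6  -0.    1.25 -0.49]
[0.62, -0.2, 0
[... 347 characters left out ...]
, [-0.0001, 0.2375, -0.9714, 0.58], [0.0, 0.0, 0.0, 1.0]]
case wrist 0.56 [ 0.54  -0.177  0.08 ] [285. 142.]
case wrist 0.42 [ 0.545 -0.176  0.076] [288. 142.]
lid_tab wrist 0.94 [ 0.544 -0.177  0.078] [288. 143.]
hold [[1.0, -0.0002, -0.0, 0.5714], [-0.0002, -0.9714, -0.2376, 0.2374], [0.0, 0.2376, -0.9714, 0.5401], [0.0, 0.0, 0.0, 1.0]]
driver1 wrist 0.95 [0.72  0.273 0.155] [416.  91.]
driver1 wrist 0.88 [0.636 0.258 0.174] [341. 104.]
driver1 wrist 0.84 [0.56  0.354 0.132] [268.  14.]
driver1 wrist 0.75 [0.528 0.26  0.169] [237. 102.]
driver1 wrist 0.74 [0.677 0.337 0.151] [380.  27.]
driver1 wrist 0.63 [0.584 0.257 0.174] [291. 105.]
holder wrist 0.83 [0.545 0.251 0.01 ] [262. 116.]
6.2
```

View pics/w_case.png

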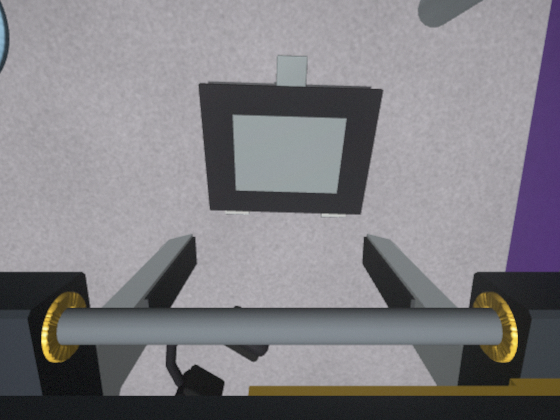

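View pics/w_hold.png

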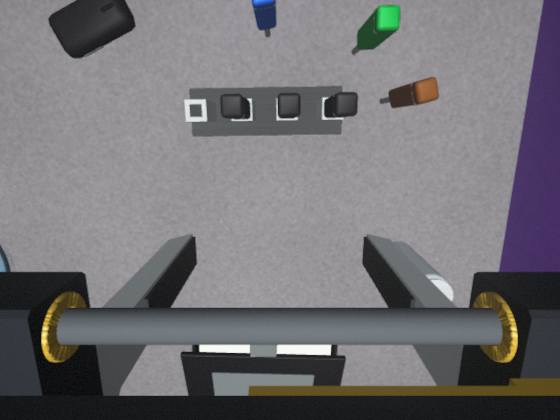

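Wrist case view: the lid's hinge-side corners are at (210,213) and (361,215), the free-edge corners at (200,84) and (382,90), and the tab runs from (277,56) to (307,86). Holder view: the plate corners are at (192,88), (341,86), (341,134) and (192,135), the empty tube is at (196,111), and the black handle tops are at (235,105), (289,104) and (346,103). I'll fit poses to these.

```bash
cat >> h.py <<'E'
def lidpt(c,th,r,w,n):
    x0,y0,yaw=c; cx=.1-r*np.cos(th)+n*np.sin(th); cz=.032+r*np.sin(th)+n*np.cos(th)
    return np.array([x0+cx*np.cos(yaw)-w*np.sin(yaw), y0+cx*np.sin(yaw)+w*np.cos(yaw), cz])
def casept(c,x,y,z): return np.array([c[0]+x*np.cos(c[2])-y*np.sin(c[2]),c[1]+x*np.sin(c[2])+y*np.cos(c[2]),z])
def mat(pos,ofs):
    K,_,p=cam("wrist"); W=np.eye(4); W[:3,:3]=R.from_quat(pos[1]).as_matrix(); W[:3,3]=pos[0]; return K,W@p["tool_from_camera"]
E
python3 - <<'E'
from h import *
from scipy.optimize import least_squares
K=cam("wrist")[0]
T=np.array([[1.0,0.0012,0.0002,0.5312],[0.0013,-0.9714,-0.2375,-0.1517],[-0.0001,0.2375,-0.9714,0.58],[0,0,0,1]])
obs=[((0,-.125,.008),(210,213)),((0,.125,.008),(361,215)),((.2,-.125,.008),(200,84)),((.2,.125,.008),(382,90)),((.238,-.02,.008),(277,56)),((.238,.02,.008),(307,56))]
f=lambda p:np.concatenate([w2px(K,T,lidpt(p[:3],p[3],*o))-u for o,u in obs])
s=least_squares(f,[.54,-.2,-np.pi/2,.5],loss='soft_l1'); print(s.x.round(4),s.fun.round(1))
im=cv2.imread("pics/w_hold.png"); 
T=np.array([[1,-.0002,0,.5714],[-.0002,-.9714,-.2376,.2374],[0,.2376,-.9714,.5401],[0,0,0,1]])
for u in[(192,88),(341,86),(341,134),(192,135)]: print("plate",px2w(K,T,*u,.008).round(4))
print("tube",px2w(K,T,196,111,.078).round(4))
for u in[(236,105),(289,104),(346,103)]: print("top",px2w(K,T,*u,.173).round(4))
cv2.imwrite("pics/crop1.png",cv2.resize(im[70:150,170:370],None,fx=4,fy=4,interpolation=cv2.INTER_CUBIC))
E
```

```text
[ 0.545  -0.1926 -1.5962  0.2553] [ 0.1 -1.4  0.2  0.5 -0.2  0.1 -0.3 -0.8 -0.   0.1  0.3  0.9]
plate [0.4414 0.2904 0.008 ]
plate [0.6637 0.2932 0.008 ]
plate [0.6668 0.2232 0.008 ]
plate [0.4372 0.2218 0.008 ]
tube [0.462  0.2547 0.078 ]
top [0.5265 0.2572 0.173 ]
top [0.5817 0.2582 0.173 ]
top [0.641  0.2592 0.173 ]
```

View pics/crop1.png

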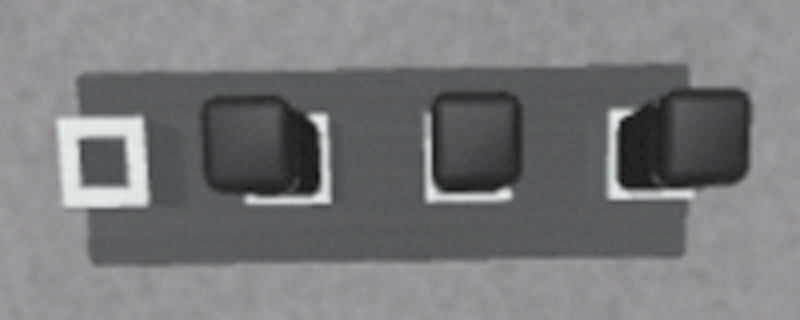

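The holder fit has tube spacing of 60 mm and a plate of about 230x70, so it holds up. The lid angle is about 0.28. Now I'll open the lid with a pinch on the tab and an arc.

```bash
python3 - <<'E'
from h import *
c=[.545,-.1926,-1.5962]; psi=c[2]+np.pi; q=rot(psi)
off=np.array([0,0,-.014])
gripper_to(.07,20)
A=lidpt(c,.28,.226,0,.004)
goto(A+[0,0,.10],q)
print("contact",move_straight(A+off,velocity=.08,contact_N=8), get_obs()["eef_pos"],A+off)
gripper_to(.03,20); o=get_obs(); print(o["width"],o["grip_force"],o["contact_force"].round(1) if hasattr(o["contact_force"],'round') else o["contact_force"])
for th in np.linspace(.28,1.76,14)[1:]:
    move_straight(lidpt(c,th,.226,0,.004)+off,velocity=.12)
    o=get_obs(); print(round(th,2),np.round(o["contact_force"],1),round(o["width"],4))
gripper_to(.07); dwell(.2)
P=np.array(o["eef_pos"]); move_straight(P+[0,0,.08],velocity=.2)
goto([.53,-.12,.42],rot(np.pi/2)); dwell(.2)
K,T,im=snap("wrist","pics/w_open.png"); print(T.round(4).tolist())
snap("scene","pics/s_open.png")
print(get_obs()["t"])
E
```

```text
contact False [ 0.54838661 -0.07667733  0.08490448] [ 0.54794887 -0.07654435  0.0843006 ]
0.03980606799802886 19.997339844703674 [-6.6  1.1  0.6]
0.39 [-6.7 -1.1  0.4] 0.0401
0.51 [-7.6 -1.2 -1. ] 0.0396
0.62 [-8.7 -2.4 -1.3] 0.0396
0.74 [-10.   -2.5  -1.5] 0.0395
0.85 [-11.1  -3.   -1.9] 0.0399
0.96 [-11.3  -2.6  -3.1] 0.0396
1.08 [-10.4  -2.2  -3.4] 0.04
1.19 [-10.4  -1.6  -4.6] 0.0401
1.3 [-9.5 -1.4 -4.8] 0.0403
1.42 [-10.   -1.1  -4. ] 0.0401
1.53 [-10.2  -1.6  -4.3] 0.0398
1.65 [-11.1  -0.6  -4.1] 0.0399
1.76 [-11.7  -0.8  -2.7] 0.0397
[[1.0, -0.0004, -0.0023, 0.5315], [-0.0009, -0.9716, -0.2367, -0.0532], [-0.0021, 0.2367, -0.9716, 0.5988], [0.0, 0.0, 0.0, 1.0]]
17.5
```

View pics/w_open.png

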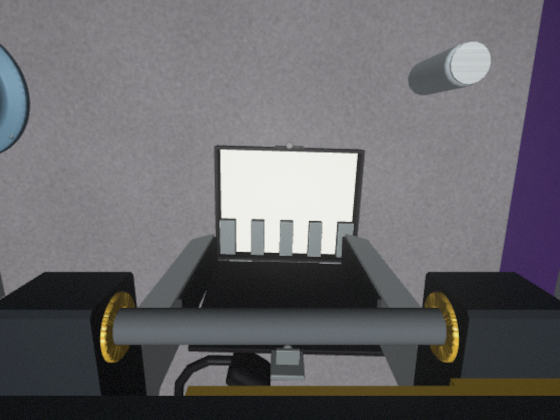

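The lid is fully open. The rim corners are at (216,147) and (363,151), and the rib gaps at row ~221 are at columns 243.5, 272, 300.5 and 329.5. I'll check these against the case pose and pick the first driver from the nearest tube, x≈0.522.

```bash
python3 - <<'E'
from h import *
K=cam("wrist")[0]
T=np.array([[1.0,-0.0004,-0.0023,0.5315],[-0.0009,-0.9716,-0.2367,-0.0532],[-0.0021,0.2367,-0.9716,0.5988],[0,0,0,1]])
c=[.545,-.1926,-1.5962]
for n,p in [("rim",(-.1,-.125,.032)),("rim",(-.1,.125,.032))]+[("slot",(.03,y,.019)) for y in(-.078,-.026,.026,.078)]: print(n,w2px(K,T,casept(c,*p)).round(1))
for u,z in[((216,147),.032),((363,151),.032),((243.5,220),.019),((329.5,222),.019)]:
    P=px2w(K,T,*u,z); d=P[:2]-c[:2]; cs,sn=np.cos(c[2]),np.sin(c[2]); print("in case",np.round([d[0]*cs+d[1]*sn,-d[0]*sn+d[1]*cs],4))
E
```

```text
rim [214.1 147.5]
rim [364.8 151.2]
slot [243.3 221.4]
slot [272.4 222.1]
slot [301.5 222.8]
slot [330.6 223.5]
in case [-0.1008 -0.1218]
in case [-0.1003  0.1219]
in case [ 0.0274 -0.0777]
in case [0.0272 0.0758]
```

The calibration agrees to 1–2 mm. First pick: horizontal approach along +y, lift, then turn down over slot 1.

```bash
cat >> h.py <<'E'
C=[.545,-.1926,-1.5962]; PS=C[2]+np.pi; P2=np.pi/2
def pick(x,y,yaw=.0,zg=.116):
    q=rot(P2+yaw,P2); gripper_to(.042,30)
    goto([x,.13,.25],q); move_straight([x,.13,zg],velocity=.25)
    move_straight([x,y-.03,zg],velocity=.25)
    hit=move_straight([x,y+.009,zg],velocity=.08,contact_N=8)
    gripper_to(.015,30); o=get_obs(); print("pick hit",hit,"w",round(o["width"],4),np.round(o["contact_force"],1),np.round(o["eef_pos"],4))
    move_straight([x,y+.009,zg+.10],velocity=.15)
    move_straight([x,y-.06,.25],velocity=.25)
    o=get_obs(); print("lifted w",round(o["width"],4),round(o["grip_force"],1),np.round(o["contact_force"],1))
def over(slot,z=.14):
    goto(casept(C,-.026,slot,z),rot(PS)); o=get_obs(); print("over w",round(o["width"],4),round(o["grip_force"],1),o["t"])
E
python3 - <<'E'
from h import *
print(ik([.524,.13,.25],rot(P2,P2)),ik([.524,.13,.116],rot(P2,P2)))
pick(.524,.2575); over(-.078); dwell(.2)
K,T,im=snap("wrist","pics/w_h1.png")
K,T,im=snap("scene","pics/s_h1.png")
cv2.imwrite("pics/s_h1c.png",cv2.resize(im[130:370,180:440,::-1],None,fx=2.3,fy=2.3))
E
```

```text
[-0.4869479   0.3459672   1.92830758  1.24081577  1.93568192 -0.76489718] [-0.4869479   0.63133561  1.87239968  1.16861619  1.85317539 -0.99086992]
pick hit False w 0.0238 [-0.8 -1.1  0.1] [0.524  0.2663 0.116 ]
lifted w 0.0235 29.7 [-0.8 -0.2 -1.6]
over w 0.024 29.7 24.175
```

View pics/s_h1c.png

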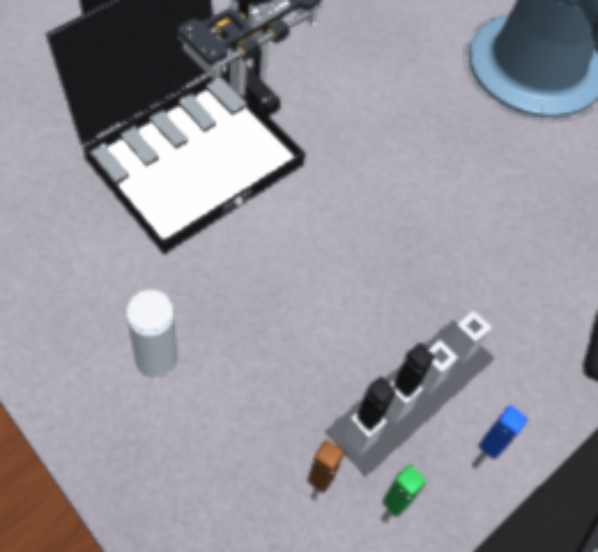

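View pics/w_h1.png

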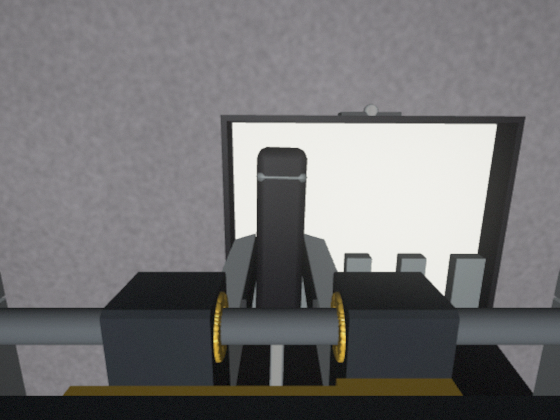

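The driver is held level with its handle towards the latch (end at (282,150)), and nothing else has been disturbed. I'll check the handle-end offset, then place it.

```bash
cat >> h.py <<'E'
def incase(P): 
    d=np.asarray(P)[:2]-C[:2]; cs,sn=np.cos(C[2]),np.sin(C[2]); return np.round([d[0]*cs+d[1]*sn,-d[0]*sn+d[1]*cs],4)
def place(slot,dx=0):
    g=-.026+dx; q=rot(PS)
    move_straight(casept(C,g,slot,.05),q,velocity=.15)
    hit=move_straight(casept(C,g,slot,.0075),velocity=.04,contact_N=5); o=get_obs()
    print("place hit",hit,np.round(o["eef_pos"],4),np.round(o["contact_force"],1),"w",round(o["width"],4))
    gripper_to(.036); dwell(.2)
    move_straight(casept(C,g,slot,.16),velocity=.2); print("t",get_obs()["t"])
E
python3 - <<'E'
from h import *
K,T,_=cam("wrist"); print(incase(px2w(K,T,282,150,.161)))
place(-.078)
goto([.53,-.12,.42],rot(P2)); dwell(.2)
K,T,im=snap("wrist","pics/w_p1.png")
cv2.imwrite("pics/w_p1c.png",cv2.resize(im[130:280,190:390,::-1],None,fx=3,fy=3))
K,T,im=snap("top","pics/t_p1.png"); rec("driver1","top",T,K)
E
```

```text
[-0.0829 -0.0756]
place hit True [ 0.4672 -0.1645  0.0081] [-0.2 -0.4  4.1] w 0.024
t 27.7583
driver1 top 0.74 [ 0.461 -0.186  0.032] [311. 227.]
driver1 top 0.73 [0.673 0.341 0.146] [133. 155.]
driver1 top 0.71 [0.577 0.252 0.167] [162. 186.]
driver1 top 0.57 [0.717 0.268 0.147] [158. 140.]
driver1 top 0.52 [0.549 0.359 0.146] [127. 196.]
```

View pics/w_p1c.png

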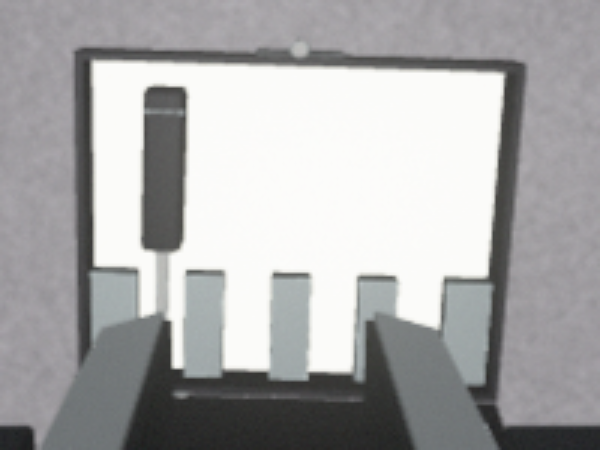

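Driver 1 lies straight in its slot. The network missed the driver at x≈0.64, so I'll check from above the holder before the next pick.

```bash
python3 - <<'E'
from h import *
goto([.57,.15,.36],rot(P2)); dwell(.2)
K,T,im=snap("wrist","pics/w_hold2.png"); rec("driver1","wrist",T,K); print(T.round(4).tolist())
E
```

```text
driver1 wrist 0.92 [0.639 0.255 0.173] [344.  86.]
driver1 wrist 0.68 [0.677 0.328 0.128] [374.  21.]
driver1 wrist 0.62 [0.718 0.273 0.154] [415.  71.]
driver1 wrist 0.59 [0.584 0.253 0.172] [291.  88.]
driver1 wrist 0.53 [ 0.477 -0.19   0.023] [226. 361.]
driver1 wrist 0.49 [0.555 0.354 0.092] [265.   6.]
driver1 wrist 0.47 [0.306 0.364 0.03 ] [84. 14.]
[[1.0, -0.0012, 0.0004, 0.5715], [-0.001, -0.9714, -0.2376, 0.2169], [0.0006, 0.2376, -0.9714, 0.5404], [0.0, 0.0, 0.0, 1.0]]
```

View pics/w_hold2.png

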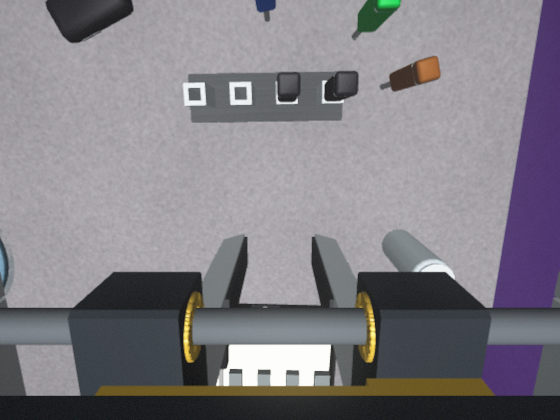

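Both remaining drivers still stand in their tubes, with tops at (288,85) and (345,84). Picking the second; I'll measure the handle end before placing it.

```bash
cat >> h.py <<'E'
def handle_end(fn):
    dwell(.2); K,T,im=snap("wrist",fn); g=im.mean(2)
    r=[]
    for col in (270,282,294):
        v=g[130:300,col]; r.append(130+int(np.argmax(v<110)))
    row=np.median(r); L=[int(np.argmax(g[int(row)+15,200:360]<110))+200,359-int(np.argmax(g[int(row)+15,200:360][::-1]<110))]
    print("rows",r,"cols",L,"end in case",incase(px2w(K,T,282,row,.161)))
E
python3 - <<'E'
from h import *
pick(.583,.258); over(.026); handle_end("pics/w_h2.png")
E
```

```text
pick hit False w 0.0239 [-0.   0.  -0.4] [0.5831 0.2668 0.116 ]
lifted w 0.0237 29.8 [-0.2 -0.9 -1.4]
over w 0.0235 29.8 36.975
rows [147, 148, 148] cols [257, 305] end in case [-0.0842  0.0282]
```

```bash
python3 - <<'E'
from h import *
place(.026)
goto([.57,.15,.36],rot(P2)); dwell(.1)
K,T,im=snap("wrist","pics/w_hold3.png"); rec("driver1","wrist",T,K)
pick(.643,.259); over(.078); handle_end("pics/w_h3.png")
E
```

```text
place hit True [ 0.5712 -0.1671  0.0085] [ 0.2 -0.7  3. ] w 0.0238
t 40.475
driver1 wrist 0.79 [ 0.474 -0.192  0.024] [225. 362.]
driver1 wrist 0.7 [0.719 0.271 0.156] [418.  72.]
driver1 wrist 0.63 [0.676 0.327 0.129] [375.  21.]
driver1 wrist 0.6 [0.557 0.354 0.093] [267.   6.]
driver1 wrist 0.56 [ 0.575 -0.179  0.028] [282. 358.]
pick hit False w 0.024 [ 0.2 -0.2  0.1] [0.6431 0.2678 0.116 ]
lifted w 0.0235 29.8 [-0.8 -0.6 -1.4]
over w 0.024 29.8 48.5583
rows [147, 148, 148] cols [207, 333] end in case [-0.0842  0.0802]
```

```bash
python3 - <<'E'
from h import *
place(.078)
goto([.54,-.07,.40],rot(P2)); gripper_to(.094); dwell(.2)
K,T,im=snap("wrist","pics/w_p3.png"); print(T.round(4).tolist())
cv2.imwrite("pics/w_p3c.png",cv2.resize(im[130:320,170:410,::-1],None,fx=3,fy=3))
K,T,im=snap("top","pics/t_p3.png"); rec("driver1","top",T,K)
E
```

```text
place hit True [ 0.6232 -0.1685  0.0084] [-0.8  0.2  3.9] w 0.0236
t 52.0667
[[1.0, 0.0008, 0.0002, 0.5411], [0.0009, -0.9714, -0.2376, -0.0019], [-0.0, 0.2376, -0.9714, 0.58], [0.0, 0.0, 0.0, 1.0]]
driver1 top 0.76 [ 0.616 -0.186  0.027] [310. 178.]
driver1 top 0.7 [0.548 0.361 0.147] [126. 197.]
driver1 top 0.56 [0.718 0.271 0.147] [157. 139.]
driver1 top 0.53 [ 0.571 -0.17   0.029] [305. 193.]
driver1 top 0.52 [ 0.463 -0.162  0.036] [303. 227.]
```

View pics/w_p3c.png

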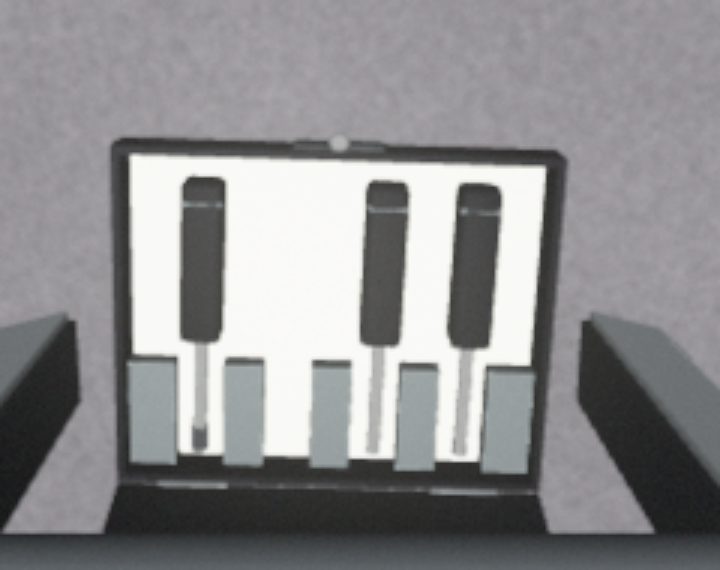

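All three drivers lie straight, one per slot, with handles to the latch. Now I'll swing the lid over and press it shut.

```bash
python3 - <<'E'
from h import *
q=rot(PS); off=np.array([0,0,-.014]); gripper_to(.07,20)
A=lidpt(C,1.76,.226,0,.004)+off
goto(A+[0,0,.10],q); print("hit",move_straight(A,velocity=.1,contact_N=8))
gripper_to(.03,20); o=get_obs(); print("w",round(o["width"],4))
ok=abs(o["width"]-.04)<.004
if ok:
    for th in np.linspace(1.76,.12,14)[1:]:
        move_straight(lidpt(C,th,.226,0,.004)+off,velocity=.12); o=get_obs(); print(round(th,2),np.round(o["contact_force"],1),round(o["width"],4))
    gripper_to(.07); dwell(.1)
    P=np.array(get_obs()["eef_pos"]); move_straight(P+[0,0,.09],velocity=.2)
    gripper_to(0.0)
    E0=lidpt(C,0,.212,0,.008)
    move_straight(E0+[0,0,.07],velocity=.2)
    hit=move_straight(E0+[0,0,-.006],velocity=.03,contact_N=22); o=get_obs(); print("press",hit,np.round(o["eef_pos"],4),E0,np.round(o["contact_force"],1))
    dwell(.3); move_straight(E0+[0,0,.12],velocity=.2)
goto([.53,-.22,.40],rot(P2)); gripper_to(.094); dwell(.2)
K,T,im=snap("wrist","pics/w_shut.png"); print(T.round(4).tolist())
print(w2px(K,T,lidpt(C,0,.2,-.125,.008)),w2px(K,T,lidpt(C,0,.2,.125,.008)),get_obs()["t"])
E
```

```text
hit False
w 0.0399
1.63 [-10.7   0.7   2.5] 0.0399
1.51 [-10.7   1.2   2.7] 0.0399
1.38 [-9.7  2.3  2.9] 0.04
1.26 [-8.9  2.9  3.6] 0.0397
1.13 [-9.1  4.   2.8] 0.0399
1.0 [-8.2  4.7  2.4] 0.0399
0.88 [-5.8  3.6  0.6] 0.0399
0.75 [-6.1  2.8 -0.9] 0.0395
0.62 [-6.2  3.9  0.2] 0.0395
0.5 [-6.1  3.3 -0.4] 0.0397
0.37 [-7.5  2.7 -1. ] 0.04
0.25 [-8.8  2.8 -1.6] 0.0398
0.12 [-8.2  2.3 -1.7] 0.04
press True [ 0.5482 -0.0805  0.0403] [ 0.54784491 -0.08063614  0.04      ] [-2.7  1.5  6.4]
[[1.0, 0.0008, 0.0001, 0.5311], [0.0008, -0.9714, -0.2375, -0.1519], [-0.0001, 0.2375, -0.9714, 0.58], [0.0, 0.0, 0.0, 1.0]]
[207.24985114  81.88139255] [372.56846839  86.46586855] 71.5583
```

View pics/w_shut.png

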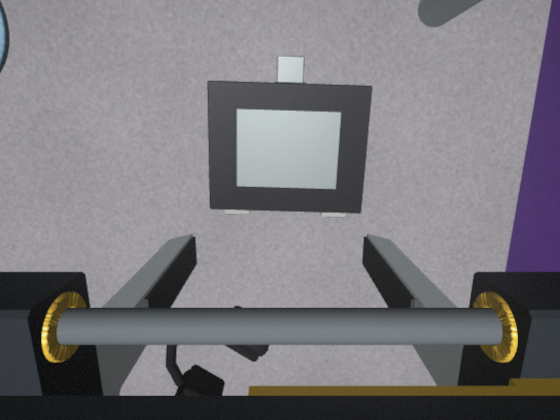

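The lid's free corners are at (208,82) and (371,86), within about 1–2 px of the fully shut prediction. I'll press once more to confirm the height, check the bystanders, then hand in.

```bash
python3 - <<'E'
from h import *
gripper_to(0.0); E0=lidpt(C,0,.212,0,.008)
goto(E0+[0,0,.12],rot(PS)); move_straight(E0+[0,0,.02],velocity=.2)
h=move_straight(E0+[0,0,-.006],velocity=.02,contact_N=3); print(h,get_obs()["eef_pos"])
h=move_straight(E0+[0,0,-.008],velocity=.02,contact_N=20); print(h,get_obs()["eef_pos"],get_obs()["contact_force"])
dwell(.3); move_straight(E0+[0,0,.15],velocity=.2)
goto([.4,.3,.35],rot(P2))
K,T,im=snap("top","pics/t_end.png")
for n in("mouse","drink","headset","driver1"): rec(n,"top",T,K)
E
```

```text
True [ 0.54773941 -0.08059708  0.04030359]
True [ 0.54774946 -0.08060053  0.04025349] [-2.87159165  0.59037324  8.01208814]
mouse top 0.78 [0.302 0.354 0.033] [137. 280.]
drink top 0.9 [0.754 0.021 0.149] [242. 127.]
headset top 0.83 [ 0.398 -0.54   0.075] [428. 246.]
driver1 top 0.58 [0.674 0.341 0.145] [134. 154.]
driver1 top 0.58 [0.552 0.363 0.147] [125. 195.]
```

View pics/t_end.png

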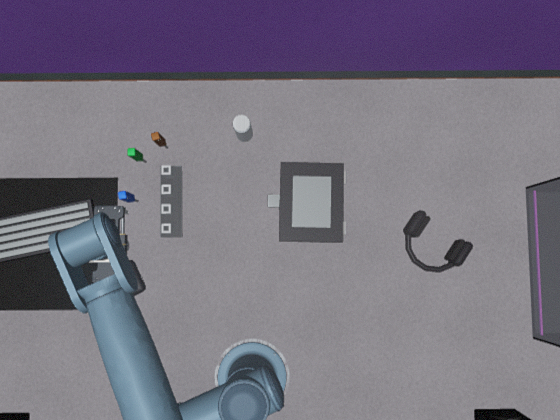

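The holder is empty, the case is shut (first contact at 40 mm, as it should be), and nothing else has moved. The mouse is only partly hidden by the arm above it.

```bash
python3 -c "
from cell import *
print(finish_job())"
```

```text
the job is handed in; nothing more can be done
None
```

I handed the job in with all three screwdrivers laid straight in the case, one per slot with handles to the latch side, and the lid pressed shut; the holder is empty and the other things on the desk were left alone.

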